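Vent the demonstration regulator through its guard window

TASK

Vent the test stand on the turntable: with the fingertips, push the dark sliding shutter on top of the grey guard all the way open, then reach down through the window it uncovers and press the brass lever fully down, where it stays. Do not touch the guard itself, not its window edge, its rails or its walls. Grasp nothing, leave the loose regulators, the gauge and the nut where they stand, and finish with the shutter open, the lever down and the hand clear of everything.

Things in the scene. Friction and masses are not known exactly. Their poses are not given: they have to be found in the camera images.
- guard: fixed grey sheet-steel hood with closed walls, 100 (x) x 190 (y) x 100 mm high, on a wooden turntable (14 mm thick, 440 mm across). Origin: centre of its underside. Its top carries two rails along y, 7 mm high, outer faces at x = -46 and 46 mm, inner at -41 and 41. Do not touch hood or rails; shutter and lever are separate. A fixed orange regulator (80 mm high) stands beyond its +y end
- window (a point): centre of the window in the guard's top, level with the top's upper face; same axes as the guard. 64 mm along x, 70 mm along y, through 4 mm of sheet; it lies 45 mm to the -y side of the guard's middle
- shutter (a joint): travel in m of the dark steel shutter along the guard's +y: 0 shut (over the window), 0.078 fully open against its stop, window all clear. Starts at 0 to 0.022. It stays where it is left; pushing it takes about 2 N
- lip_face (a point): on the dark steel shutter: centre of its lip's upright face, which looks to the guard's -y (push it to +y). Face 70 mm wide (x), rising from the 4 mm thick shutter plate to 24 mm above the guard's top; this point is 14 mm above the guard's top. Behind it the lip slopes down. The plate (78 mm in x) lies on the guard's top and reaches 53 mm from the face to -y, 29 mm to +y
- lever (a joint): angle in rad of the brass lever under the window: 0 up (as at the start), 0.30 fully down against its stop. It stays where it is left; pressing takes about 4 N at the pad
- lever_pad (a point): centre of the upper face of the lever's flat pad, 34 mm along x, 30 mm along y; lever up, it lies right under the centre of the window, 10 mm below the guard's upper face; it sinks 16 mm by fully down. The lever's hinge runs along the guard's x, 55 mm to the +y side of the pad, so the pad tilts as it sinks
- grey_reg_mid (a point): loose bystander: grey plastic regulator, wide and low, 70 mm across, 54 mm high, standing on the turntable, with a 20 mm nozzle at its side; point at its middle, half-way up
- black_reg_mid (a point): loose bystander: black plastic regulator, narrow and tall, 52 mm across, 72 mm high, with a 20 mm nozzle at its side; point at its middle, half-way up
- gauge_mid (a point): loose bystander: chrome pressure gauge lying face up, 62 mm across, 26 mm high, with a 20 mm brass stem at its side; point at its middle
- nut_mid (a point): loose bystander: brass union nut, 38 mm across, 24 mm high; point at its middle

How it is judged:
By the outcome, as a careful person would: the job done as asked, in the order asked, and still so for the second after the job is handed in, with the robot touching nothing.
It also fails if it takes over 37 s, if anything falls off the work surface, if the arm or the gripper's body presses on something with over 40 N, if the wrist force passes 120 N, or if a joint passes its speed limit or range.

ROBOT

A 6-joint arm with a two-finger parallel gripper is mounted at the origin on the work surface. World frame = base frame: x ahead of the robot, y to its left, z up, the work surface at z = 0. Lengths are in m, angles in rad, forces in N, time in s.
With the tool pointing down it reaches from about 0.35 to 0.975 m from the base axis. Payload 4.9 kg.
Tool frame: the origin (TCP) lies midway between the tips of the shut fingers; the grasp point (between the pads) lies 19 mm behind it; z points along the fingers, y is the line along which they close (so a half turn about z gives the same grasp; the last joint's range is limited). The gripper opens to 85 mm and grips with 20 to 120 N. Pads are 22 mm wide; open, the fingers measure 114 mm over their backs; the gripper's body (76 mm by 85 mm) begins 54 mm behind the grasp point. The pads swing forward as they close: fully open they stand 13 mm farther back than shut.
Start: joints at [1.076, 0.053, 1.613, -0, 1.476, -0.119], TCP at [0.229, 0.581, 0.231] pointing down, gripper open.
Joint ranges: [-3.01, 3.01], [-1.01, 2.22], [0.06, 2.58], [-1.02, 4.17], [0.09, 2.62], [-3.14, 3.14]. Speed limits (rad/s): [2.57, 2.57, 3.14, 3.14, 3.14, 3.14].

INTERFACE

Orientations are given as a unit quaternion [w, x, y, z].
In Python, from plant import state, grab_frame, job_done, cut_out, place_of gives the robot as it stands.
- The arm moves only by the tool jog_arm, never from a script. Its argument "motion" is text: rows parted by semicolons, each of 7 numbers parted by spaces: the opening in per cent of the stroke, from 0 (shut) to 100 (fully open), then the shift along the tool's x, y, z as a fraction of full scale, then the turn, a rotation vector about the tool's x, y, z as a fraction of full scale. A call has exactly 5 rows; each row is the pose to reach, as a shift and turn from the pose commanded when the call began, along the tool's axes at that moment; what a row does not reach only later rows make up. Full scale, the value 1, is 50 cm for a shift and 1.5 rad for a turn. A row lasts 1/8 s, in which the tool goes at most 62.5 mm and 10.7 degrees, less where a joint would pass 70% of its speed; a pose out of reach is approached as far as the arm can. A call with a number of a shift or a turn outside -1 to 1 is refused whole. A call with a gripper value outside its range is refused whole. The fingers move at their own pace and stop on an object; the grip force is fixed at half the most. Time passes only in rows, so rows that repeat a pose let the fingers close, or fill a call up. It gives the time, the measured TCP pose, the force, the opening and the grip force at its end, in the units of the state.
- state(): the state, without advancing time (a new reading comes with each control period).
- grab_frame(name): name is "scene" or "top" or "wrist"; returns a dict with "color" (400x640x3 uint8, red, green, blue), "range_z" (400x640 float32, m along the optical axis (not along the pixel's ray), 0 where there is no reading), "intrinsics" (3x3 intrinsics, pixels), "k1" (the pictures are not rectified: a ray, as slopes to the right and down, at radius r is drawn at 1 + k1 r^2 times it, then the intrinsics apply), "world_from_camera" (4x4, takes a point from camera to world coordinates). Camera axes: x right, y up, looking along -z (the intrinsics and any distortion apply to the point x, -y, -z); pixel columns grow to the right and rows downward; lengths in m; the calibration is good to about 2 mm. A picture is of the moment at which its call begins.
- job_done(): hands the job in; it is judged then, once.
Trained networks look in the newest picture that a camera, given by its name, has taken for a name from the list of things; names that differ only in an ending like _2 or _b are one class to them, and where a whole thing is asked for, a point or a joint stands for the part that bears it (a point fixed in the world has none). Each returns a list of dicts, best first, with "p" (0 to 1); they miss things now and then, are a little off and sometimes report something else, mostly with a low value. They report only what shows in the picture. A call takes as long as a camera call.
- cut_out(camera, thing): "pixels" (400x640 bool, what is visible of it).
- place_of(camera, thing): "at" ([x, y, z] in m, in world coordinates, good to about 4 mm: a listed point, or the origin of a listed thing).
The state is a dict: "time": time; "joint_pos": joint angles; "joint_vel": joint speeds; "joint_efforts": joint torques, N m; "tool_pos": TCP position; "tool_rot": TCP orientation; "contact_force": force on the tool from outside, world axes, zero at the start; "ft_torque": the same for the moment, N m; "gripper_width": opening from 0.0 (shut) to 1.0 (fully open); "grasp_force": force on a finger pad.
Only numpy, scipy, OpenCV 4.12 (cv2) and the standard library are available. Lean on these libraries where they do the work, as an engineer would, in place of code of your own. Each camera call takes 0.05 s, during which the arm holds its last target. There are 200 camera calls.

## Working session

There is one attempt and no reset: what is moved stays moved. The work goes in short steps, Python scripts to look and compute and a tool call to move; the robot and the scene stay as the last step left them, time stands still between calls to the robot, and variables do not carry over. Pictures are saved under pics/ and viewed, at most 10 in all, crops included, and the job is handed in when it is done.

Besides the shell and the picture viewer there is one more tool, called after "Emit:" in YAML: its name, and indented under it one key for each argument. jog_arm: Moves the arm, as the interface text tells. Shift numbers are shares of 50 cm and turn numbers shares of 1.5 rad, none past 1 either way. Its arguments: {"type":"object","properties":{"motion":{"type":"string"}},"required":["motion"]}

```bash
ls; mkdir -p pics; cat > h.py <<'E'
import numpy as np, cv2
from plant import *
def cloud(f):
    K=f["intrinsics"];Z=f["range_z"];h,w=Z.shape
    u,v=np.meshgrid(np.arange(w),np.arange(h))
    d=np.array([f["k1"],0,0,0,0],float)
    p=cv2.undistortPoints(np.stack([u,v],-1).reshape(-1,1,2).astype(np.float64),K,d).reshape(h,w,2)
    P=np.stack([p[...,0]*Z,-p[...,1]*Z,-Z,np.ones_like(Z)],-1)
    return (P@f["world_from_camera"].T)[...,:3]
E
python3 - <<'E'
from h import *
s=state();print(s)
ims=[]
for c in ["scene","top"]:
    f=grab_frame(c);ims.append(f["color"])
    print(c,f["world_from_camera"][:3,3].round(3))
    for t in ["guard","window","lip_face","lever_pad","grey_reg_mid","black_reg_mid","gauge_mid","nut_mid"]:
        print(t,[(np.round(r["at"],3).tolist(),round(r["p"],2)) for r in place_of(c,t)[:2]])
    cv2.imwrite(f"pics/{c}0.png",f["color"][...,::-1])
E
```

```text
pics
{'time': 0.0, 'joint_pos': array([ 1.07601459e+00,  5.33671967e-02,  1.61434780e+00, -2.50183550e-06,
        1.47599234e+00, -1.18989054e-01]), 'joint_vel': array([-0.00060105,  0.00087171, -0.00222669,  0.00012375,  0.00131968,
       -0.00059475]), 'joint_efforts': array([-1.59266501e-04, -3.93662918e+01, -3.70184863e+01, -4.67074324e-05,
        6.68566834e-03,  2.38504145e-05]), 'tool_pos': array([0.22906706, 0.58081699, 0.23002447]), 'tool_rot': array([-3.18226324e-04,  1.86792456e-01,  9.82398830e-01, -1.00831753e-03]), 'contact_force': array([ 0.03159136,  0.90697366, -0.21525858]), 'ft_torque': array([-0.03324919,  0.06119414,  0.03293478]), 'grasp_force': 0.0, 'gripper_width': 1.0001106040279515}
scene [1.007 0.486 0.573]
guard [([0.552, -0.132, 0.013], 0.79)]
window [([0.538, -0.168, 0.115], 0.8)]
lip_face [([0.546, -0.144, 0.122], 0.82)]
lever_pad []
grey_reg_mid [([0.702, -0.143, 0.043], 0.68)]
black_reg_mid [([0.639, -0.256, 0.048], 0.88), ([0.533, -0.169, 0.11], 0.3)]
gauge_mid [([0.401, -0.125, 0.025], 0.91)]
nut_mid [([0.459, -0.01, 0.028], 0.8), ([0.702, -0.143, 0.04], 0.21)]
top [0.485 0.019 0.931]
guard [([0.553, -0.132, 0.017], 0.78)]
window [([0.558, -0.133, 0.018], 0.64), ([0.532, -0.168, 0.114], 0.59)]
lip_face [([0.544, -0.145, 0.126], 0.62)]
lever_pad []
grey_reg_mid [([0.703, -0.14, 0.041], 0.9)]
black_reg_mid [([0.641, -0.255, 0.047], 0.62)]
gauge_mid []
nut_mid [([0.454, -0.013, 0.024], 0.69)]
```

View pics/scene0.png

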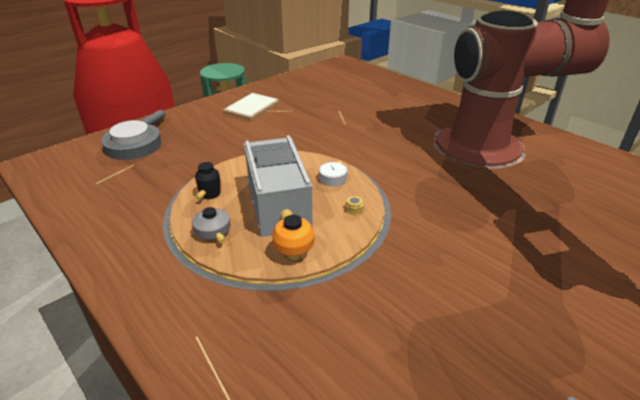

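View pics/top0.png

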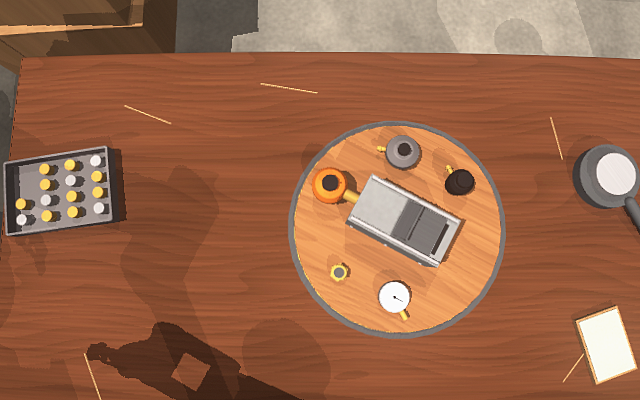

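```bash
python3 - <<'E'
from h import *
from scipy.spatial import cKDTree
f=grab_frame("top");P=cloud(f).reshape(-1,3)
c=np.array([.552,-.132])
m=(np.hypot(*(P[:,:2]-c).T)<.12)
q=P[m];print(np.histogram(q[:,2],bins=np.arange(0,.16,.005)))
for lo,hi in [(.109,.1165),(.1165,.1195),(.1195,.1245),(.126,.15)]:
    a=q[(q[:,2]>lo)&(q[:,2]<hi)][:,:2].astype(np.float32)
    print(lo,len(a),cv2.minAreaRect(a) if len(a)>5 else None)
a=q[(q[:,2]>.105)&(q[:,2]<.145)][:,:2].astype(np.float32)
r=cv2.minAreaRect(a);print(r,cv2.boxPoints(r))
E
```

```text
(array([   0,   31, 3221, 1078,   30,   48,   55,   47,   65,   42,   43,
         27,   49,  105,   45,   19,   30,   24,   27,   31,   20,   42,
       2248, 1917,  637,  115,  129,  121,    9,    0,    0]), array([0.   , 0.005, 0.01 , 0.015, 0.02 , 0.025, 0.03 , 0.035, 0.04 ,
       0.045, 0.05 , 0.055, 0.06 , 0.065, 0.07 , 0.075, 0.08 , 0.085,
       0.09 , 0.095, 0.1  , 0.105, 0.11 , 0.115, 0.12 , 0.125, 0.13 ,
       0.135, 0.14 , 0.145, 0.15 , 0.155]))
0.109 2889 ((0.5552248358726501, -0.13169339299201965), (0.19009502232074738, 0.10061785578727722), 62.14613342285156)
0.1165 1122 ((0.5540545582771301, -0.12992382049560547), (0.18830665946006775, 0.09690240025520325), 62.673912048339844)
0.1195 786 ((0.5552784204483032, -0.13174483180046082), (0.1812768578529358, 0.09280375391244888), 62.222251892089844)
0.126 354 ((0.5511692762374878, -0.13927944004535675), (0.019130690023303032, 0.0694107711315155), 63.33155059814453)
((0.555134654045105, -0.13157659769058228), (0.1902173012495041, 0.10088644176721573), 62.14613342285156) [[ 0.46609917 -0.19209817]
 [ 0.5552972  -0.23923415]
 [ 0.64417017 -0.07105502]
 [ 0.5549721  -0.02391905]]
```

The scene view shows the guard at about (278,185), with its window end facing away and the orange regulator at its +y end (293,237). In the top view the guard is at (405,220), the shutter at (425,230), and the orange regulator at upper left. The depth fit puts the guard centre at about (0.555, -0.132) with +y at 62° and its top at about z = 0.114. That matches the networks and the given sizes.

Emit:
jog_arm:
  motion: "0 -0.085 -0.091 0 0 0 0.03; 0 -0.17 -0.182 0 0 0 0.06; 0 -0.255 -0.273 0 0 0 0.074; 0 -0.34 -0.364 0 0 0 0.074; 0 -0.425 -0.455 0 0 0 0.074"

```text
time: 1.58
tool_pos: [0.3439, 0.29, 0.2316]
tool_rot: [0.0, 0.241, 0.971, 0.0]
contact_force: [1.2, -1.0, -0.4]
gripper_width: -0.0
grasp_force: 0.0
```

```bash
cat >> h.py <<'E'
from scipy.spatial.transform import Rotation as Rn
C=np.array([.5545,-.132]); TH=np.deg2rad(62.15)
yg=np.array([np.cos(TH),np.sin(TH)]); xg=np.array([yg[1],-yg[0]])
def rep(target=None,C=C):
    s=state();q=s["tool_rot"];R=Rn.from_quat(np.r_[q[1:],q[0]]).as_matrix();p=s["tool_pos"]
    print("t",s["time"],"p",p.round(4),"guard xy",((p[:2]-C)@xg).round(4),((p[:2]-C)@yg).round(4),"F",s["contact_force"].round(1),"w",round(s["gripper_width"],2))
    print("yaw err deg",np.rad2deg(np.arctan2(R[1,1],R[0,1])-TH).round(2),"z",R[:,2].round(3))
    if target is not None:
        gx,gy,z=target;w=np.r_[C+gx*xg+gy*yg,z]
        print("units",(R.T@(w-p)/.5).round(3))
E
python3 -c "
from h import *
rep((0,-.055,.2))"
```

```text
t 1.575 p [0.3439 0.29   0.2316] guard xy -0.3833 0.2748 F [ 1.2 -1.  -0.4] w -0.0
yaw err deg -0.0 z [ 0.001  0.    -1.   ]
units [-0.767 -0.66   0.063]
```

Emit:
jog_arm:
  motion: "0 -0.094 -0.081 0 0 0 0; 0 -0.188 -0.162 0 0 0 0; 0 -0.282 -0.243 0 0 0 0; 0 -0.376 -0.324 0 0 0 0; 0 -0.47 -0.405 0 0 0 0"

```text
time: 2.2
tool_pos: [0.457, 0.0008, 0.2318]
tool_rot: [0.001, 0.241, 0.97, 0.0]
contact_force: [0.3, -1.0, 1.1]
gripper_width: 0.001
grasp_force: 0.0
```

Emit:
jog_arm:
  motion: "0 -0.09 -0.08 0 0 0 0; 0 -0.18 -0.16 0 0 0 0; 0 -0.26 -0.24 0 0 0 0; 0 -0.297 -0.255 0 0 0 0; 0 -0.297 -0.255 0 0 0 0"

```text
time: 2.82
tool_pos: [0.5283, -0.1804, 0.2311]
tool_rot: [-0.0, 0.242, 0.97, 0.0]
contact_force: [-0.6, 0.1, -0.4]
gripper_width: 0.001
grasp_force: 0.0
```

```bash
python3 - <<'E'
from h import *
rep((0,-.055,.126))
f=grab_frame("wrist");cv2.imwrite("pics/w1.png",f["color"][...,::-1])
for t in ["guard","window","lip_face"]:
  for r in place_of("wrist",t)[:1]:
    a=r["at"];print(t,np.round(a,3),round(r["p"],2),"g",((a[:2]-C)@xg).round(4),((a[:2]-C)@yg).round(4))
P=cloud(f).reshape(-1,3);P=P[np.isfinite(P).all(1)]
G=np.c_[(P[:,:2]-C)@xg,(P[:,:2]-C)@yg,P[:,2]]
for lo,hi in [(.1195,.1245),(.128,.145)]:
    k=G[(abs(G[:,0])<.06)&(abs(G[:,1])<.11)&(G[:,2]>lo)&(G[:,2]<hi)]
    print(lo,len(k),np.percentile(k,[1,50,99],axis=0).round(4))
k=G[(abs(G[:,0])<.035)&(abs(G[:,1])<.09)]
print(np.histogram(k[:,2],bins=np.arange(.08,.15,.002)))
E
```

```text
t 2.825 p [ 0.5283 -0.1804  0.2311] guard xy -0.0005 -0.0551 F [-0.6  0.1 -0.4] w 0.0
yaw err deg -0.15 z [-0.001  0.    -1.   ]
units [-0.001  0.     0.21 ]
guard [ 0.548 -0.148  0.128] 0.47 g 0.0021 -0.0174
lip_face [ 0.549 -0.148  0.127] 0.75 g 0.0022 -0.0168
0.1195 5084 [[-0.0468 -0.0871  0.1195]
 [-0.0149 -0.0048  0.1212]
 [ 0.0455  0.0897  0.124 ]]
0.128 2057 [[-0.0356 -0.0173  0.1282]
 [-0.0035 -0.0109  0.1347]
 [ 0.0335 -0.0014  0.1398]]
(array([   0,    0,    0,    0,    0,    0,    0,    0,    0,    0,    0,
          0,    0,    0,    3,   24, 2443, 7652,  969, 5790,  450,  267,
        273,  281,  287,  297,  295,  315,  359,  444,    7,    0,    0,
          0]), array([0.08 , 0.082, 0.084, 0.086, 0.088, 0.09 , 0.092, 0.094, 0.096,
       0.098, 0.1  , 0.102, 0.104, 0.106, 0.108, 0.11 , 0.112, 0.114,
       0.116, 0.118, 0.12 , 0.122, 0.124, 0.126, 0.128, 0.13 , 0.132,
       0.134, 0.136, 0.138, 0.14 , 0.142, 0.144, 0.146, 0.148]))
```

View pics/w1.png

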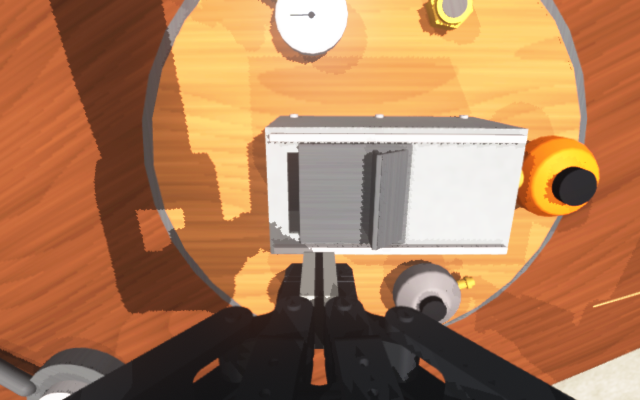

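The wrist view agrees: rails run along image x at rows 132 and 248, the lip face is at column 375, and the narrow open slot is at column 293. In the guard frame the lip face is at y of about -17 mm, and the plate top is at z of about 0.1185. I'll lower in front of the lip.

Emit:
jog_arm:
  motion: "0 0 0 0.08 0 0 0; 0 0 0 0.16 0 0 0; 0 0 0 0.195 0 0 0; 0 0 0 0.21 0 0 0; 0 0 0 0.21 0 0 0"

```text
time: 3.65
tool_pos: [0.5286, -0.1793, 0.1272]
tool_rot: [0.001, 0.241, 0.971, -0.0]
contact_force: [0.6, -0.9, 0.0]
gripper_width: -0.0
grasp_force: 0.0
```

Emit:
jog_arm:
  motion: "0 0 0.02 0 0 0 0; 0 0 0.04 0 0 0 0; 0 0 0.06 0 0 0 0; 0 0 0.08 0 0 0 0; 0 0 0.1 0 0 0 0"

```text
time: 4.28
tool_pos: [0.5525, -0.1348, 0.1272]
tool_rot: [0.001, 0.241, 0.971, -0.0]
contact_force: [-0.4, -2.1, 4.1]
gripper_width: 0.0
grasp_force: 1.4
```

```bash
python3 - <<'E'
from h import *
rep((0,.031,.126))
E
```

```text
t 4.275 p [ 0.5525 -0.1348  0.1272] guard xy -0.0005 -0.0035 F [-0.4 -2.1  4.1] w 0.0
yaw err deg -0.04 z [ 0.002 -0.001 -1.   ]
units [-0.001  0.069  0.002]
```

Emit:
jog_arm:
  motion: "0 0 0.014 0 0 0 0; 0 0 0.028 0 0 0 0; 0 0 0.042 0 0 0 0; 0 0 0.054 0 0 0 0; 0 0 0.062 0 0 0 0"

```text
time: 4.9
tool_pos: [0.5659, -0.1073, 0.1259]
tool_rot: [-0.0, 0.241, 0.971, 0.0]
contact_force: [-0.5, -0.6, 0.6]
gripper_width: 0.004
grasp_force: 0.8
```

Emit:
jog_arm:
  motion: "0 0 0.002 0 0 0 0; 0 0 0.004 0 0 0 0; 0 0 0.006 0 0 0 0; 0 0 0.008 0 0 0 0; 0 0 0.01 0 0 0 0"

```text
time: 5.52
tool_pos: [0.5681, -0.1032, 0.126]
tool_rot: [-0.0, 0.241, 0.971, 0.0]
contact_force: [-0.7, -1.4, -1.0]
gripper_width: -0.001
grasp_force: 0.8
```

```bash
python3 - <<'E'
from h import *
rep((0,.031,.126))
f=grab_frame("wrist");cv2.imwrite("pics/w2.png",f["color"][...,::-1])
P=cloud(f).reshape(-1,3);P=P[np.isfinite(P).all(1)]
G=np.c_[(P[:,:2]-C)@xg,(P[:,:2]-C)@yg,P[:,2]]
k=G[(abs(G[:,0])<.035)&(abs(G[:,1])<.09)&(G[:,2]>.128)&(G[:,2]<.145)]
print(len(k),np.percentile(k,[1,50,99],axis=0).round(4))
E
```

```text
t 5.525 p [ 0.5681 -0.1032  0.126 ] guard xy -0.0014 0.0318 F [-0.7 -1.4 -1. ] w -0.0
yaw err deg -0.04 z [-0.001  0.    -1.   ]
units [-0.003 -0.002  0.   ]
4432 [[-0.0346  0.0198  0.1282]
 [-0.0131  0.0508  0.1353]
 [ 0.0161  0.061   0.1445]]
```

View pics/w2.png

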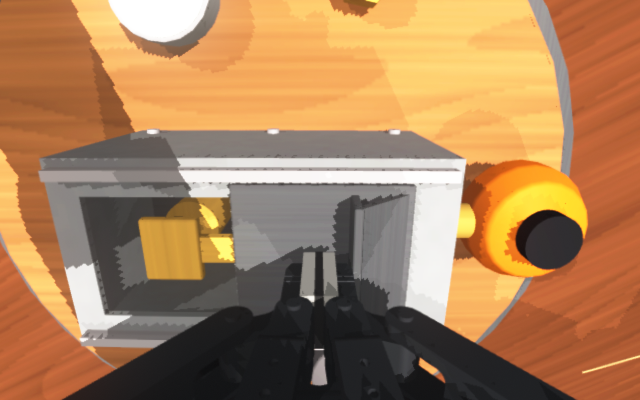

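The shutter is nearly open, with the window (columns 80-232) uncovered and the brass pad at (170,248). The force is still only sliding friction, so I'll creep on until it meets the stop.

Emit:
jog_arm:
  motion: "0 0 0.002 0 0 0 0; 0 0 0.004 0 0 0 0; 0 0 0.006 0 0 0 0; 0 0 0.008 0 0 0 0; 0 0 0.008 0 0 0 0"

```text
time: 6.2
tool_pos: [0.5689, -0.102, 0.1261]
tool_rot: [-0.001, 0.241, 0.971, -0.003]
contact_force: [-6.4, -7.3, 0.4]
gripper_width: 0.002
grasp_force: 5.4
```

Contact jumped to about 10 N with no travel, so it's at the stop. I'll back off to over the window, rise a little and check.

Emit:
jog_arm:
  motion: "0 0 -0.03 0 0 0 0; 0 0 -0.07 -0.02 0 0 0; 0 0 -0.11 -0.06 0 0 0; 0 0 -0.15 -0.1 0 0 0; 0 0 -0.166 -0.12 0 0 0"

```text
time: 6.82
tool_pos: [0.5318, -0.175, 0.1896]
tool_rot: [0.002, 0.242, 0.97, -0.0]
contact_force: [0.8, -0.6, 0.6]
gripper_width: -0.005
grasp_force: 0.0
```

```bash
python3 - <<'E'
from h import *
for c in ["top","wrist","scene"]:
    f=grab_frame(c)
    for t in ["window","lever_pad","lip_face"]:
      for r in place_of(c,t)[:1]:
        a=r["at"];print(c,t,np.round(a,3),round(r["p"],2),"g",((a[:2]-C)@xg).round(4),((a[:2]-C)@yg).round(4))
    P=cloud(f);
    for t in ["lever","shutter"]:
      for r in cut_out(c,t)[:1]:
        q=P[r["pixels"]];q=q[np.isfinite(q).all(1)]
        G=np.c_[(q[:,:2]-C)@xg,(q[:,:2]-C)@yg,q[:,2]]
        if t=="lever":G=G[G[:,2]>.09]
        if len(G): print(c,t,round(r["p"],2),len(G),np.percentile(G,[3,50,97],axis=0).round(4).tolist())
    if c=="wrist": cv2.imwrite("pics/w3.png",f["color"][...,::-1])
rep((0,-.047,.112))
E
```

```text
top lever_pad [ 0.535 -0.167  0.107] 0.79 g -0.0012 -0.0403
top lip_face [ 0.576 -0.092  0.131] 0.57 g 0.0008 0.0451
top lever 0.51 267 [[-0.0145, -0.0554, 0.1007], [-0.0018, -0.038, 0.1039], [0.0101, -0.0148, 0.106]]
top shutter 0.67 1834 [[-0.0372, -0.0046, 0.1154], [-0.001, 0.0337, 0.1188], [0.0369, 0.0725, 0.1377]]
wrist lever_pad [ 0.529 -0.169  0.102] 0.76 g -0.0051 -0.0441
wrist lip_face [ 0.578 -0.09   0.128] 0.71 g 0.0007 0.0481
wrist lever 0.95 2928 [[-0.0174, -0.0575, 0.1016], [-0.002, -0.0388, 0.1041], [0.0139, -0.0098, 0.1056]]
wrist shutter 0.72 15320 [[-0.0382, -0.0051, 0.1176], [-0.0052, 0.0337, 0.1191], [0.0343, 0.072, 0.1385]]
scene window [ 0.535 -0.169  0.112] 0.8 g -0.0003 -0.042
scene lever_pad [ 0.533 -0.171  0.105] 0.44 g -0.001 -0.045
scene lip_face [ 0.577 -0.092  0.124] 0.84 g 0.0014 0.0455
scene lever 0.49 108 [[-0.0111, -0.0567, 0.1011], [0.0042, -0.0435, 0.1025], [0.019, -0.0302, 0.104]]
scene shutter 0.86 994 [[-0.0309, -0.0011, 0.1153], [0.005, 0.0582, 0.1219], [0.0401, 0.0756, 0.137]]
t 7.725 p [ 0.5314 -0.1731  0.1863] guard xy -0.0012 -0.0471 F [0.3 0.1 0.7] w -0.0
yaw err deg -0.04 z [-0. -0. -1.]
units [-0.002  0.     0.149]
```

View pics/w3.png

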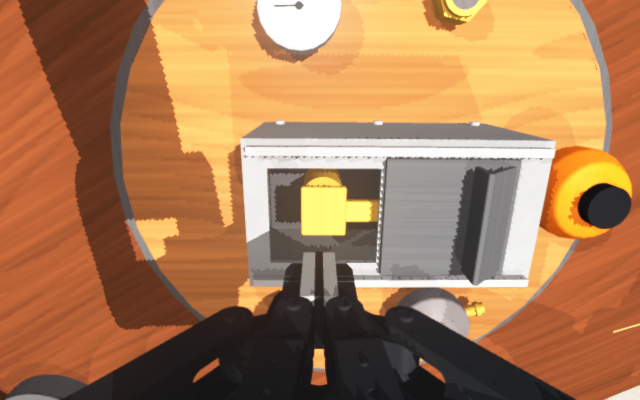

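The window is fully clear (columns 268-380), and the tool sits centred on the pad at (324,210) within 4 mm. Next I'll descend and press.

Emit:
jog_arm:
  motion: "0 0 0 0.05 0 0 0; 0 0 0 0.1 0 0 0; 0 0 0 0.14 0 0 0; 0 0 0 0.154 0 0 0; 0 0 0 0.154 0 0 0"

```text
time: 8.35
tool_pos: [0.5313, -0.1731, 0.1091]
tool_rot: [-0.0, 0.241, 0.971, 0.0]
contact_force: [-0.7, -1.0, -0.7]
gripper_width: 0.002
grasp_force: 0.0
```

Emit:
jog_arm:
  motion: "0 0 0 0.008 0 0 0; 0 0 0 0.014 0 0 0; 0 0 0 0.02 0 0 0; 0 0 0 0.025 0 0 0; 0 0 0 0.03 0 0 0"

```text
time: 8.98
tool_pos: [0.5321, -0.1733, 0.0948]
tool_rot: [0.001, 0.241, 0.971, 0.0]
contact_force: [1.5, 1.2, 3.8]
gripper_width: 0.001
grasp_force: 1.9
```

```bash
python3 - <<'E'
from h import *
rep((0,-.047,.089))
E
```

```text
t 8.975 p [ 0.5321 -0.1733  0.0948] guard xy -0.0005 -0.047 F [1.5 1.2 3.8] w 0.0
yaw err deg -0.05 z [ 0.002 -0.    -1.   ]
units [-0.001 -0.     0.012]
```

Emit:
jog_arm:
  motion: "0 0 0 0.002 0 0 0; 0 0 0 0.004 0 0 0; 0 0 0 0.006 0 0 0; 0 0 0 0.008 0 0 0; 0 0 0 0.008 0 0 0"

```text
time: 9.6
tool_pos: [0.5313, -0.1731, 0.0901]
tool_rot: [-0.0, 0.241, 0.971, -0.0]
contact_force: [1.5, -0.5, 3.6]
gripper_width: -0.001
grasp_force: 1.4
```

Emit:
jog_arm:
  motion: "0 0 0 0.002 0 0 0; 0 0 0 0.004 0 0 0; 0 0 0 0.006 0 0 0; 0 0 0 0.006 0 0 0; 0 0 0 0.006 0 0 0"

```text
time: 10.22
tool_pos: [0.5314, -0.173, 0.0877]
tool_rot: [-0.0, 0.241, 0.971, 0.0]
contact_force: [0.2, 2.0, 7.3]
gripper_width: -0.002
grasp_force: 2.9
```

Emit:
jog_arm:
  motion: "0 0 0 0.002 0 0 0; 0 0 0 0.004 0 0 0; 0 0 0 0.006 0 0 0; 0 0 0 0.006 0 0 0; 0 0 0 0.006 0 0 0"

```text
time: 10.85
tool_pos: [0.5317, -0.173, 0.0872]
tool_rot: [-0.0, 0.241, 0.971, 0.0]
contact_force: [-5.5, 4.1, 16.4]
gripper_width: -0.002
grasp_force: 8.4
```

Hard stop: 16 N with no more travel. I'll lift straight out and check.

Emit:
jog_arm:
  motion: "0 0 0 -0.03 0 0 0; 0 0 0 -0.08 0 0 0; 0 0 0 -0.16 0 0 0; 0 0 0 -0.24 0 0 0; 0 0 0 -0.3 0 0 0"

```text
time: 11.48
tool_pos: [0.5308, -0.1732, 0.2352]
tool_rot: [-0.001, 0.241, 0.971, -0.0]
contact_force: [0.3, -0.9, 0.1]
gripper_width: -0.004
grasp_force: 0.0
```

```bash
python3 - <<'E'
from h import *
rep()
f=grab_frame("wrist");cv2.imwrite("pics/w4.png",f["color"][...,::-1])
P=cloud(f)
for t in ["lever","shutter"]:
  for r in cut_out("wrist",t)[:1]:
    q=P[r["pixels"]]
    G=np.c_[(q[:,:2]-C)@xg,(q[:,:2]-C)@yg,q[:,2]]
    print(t,np.percentile(G,[3,50,97],axis=0).round(4).tolist())
    if t=="lever":
        k=G[(abs(G[:,0])<.012)&(G[:,1]<-.03)&(G[:,1]>-.057)&(G[:,2]>.06)]
        s,b=np.polyfit(k[:,1],k[:,2],1);print("tilt",np.arctan(s),"z at -.044",s*-.044+b)
for t in ["grey_reg_mid","black_reg_mid","gauge_mid","nut_mid","lip_face","lever_pad"]:
    print(t,[(np.round(r["at"],3).tolist(),round(r["p"],2)) for r in place_of("wrist",t)[:1]])
E
```

```text
t 11.475 p [ 0.5308 -0.1732  0.2352] guard xy -0.0017 -0.0475 F [ 0.3 -0.9  0.1] w -0.0
yaw err deg -0.05 z [-0.001 -0.    -1.   ]
lever [[-0.0173, -0.0549, 0.0833], [-0.002, -0.0365, 0.0895], [0.0141, -0.0092, 0.0964]]
tilt 0.3165418866224415 z at -.044 0.0873403462024236
shutter [[-0.0382, -0.0046, 0.1175], [-0.0045, 0.0341, 0.1191], [0.0344, 0.0723, 0.1386]]
grey_reg_mid [([0.701, -0.141, 0.038], 0.69)]
black_reg_mid []
gauge_mid [([0.402, -0.12, 0.029], 0.58)]
nut_mid [([0.452, -0.008, 0.025], 0.64)]
lip_face [([0.576, -0.09, 0.126], 0.94)]
lever_pad [([0.532, -0.169, 0.085], 0.61)]
```

View pics/w4.png

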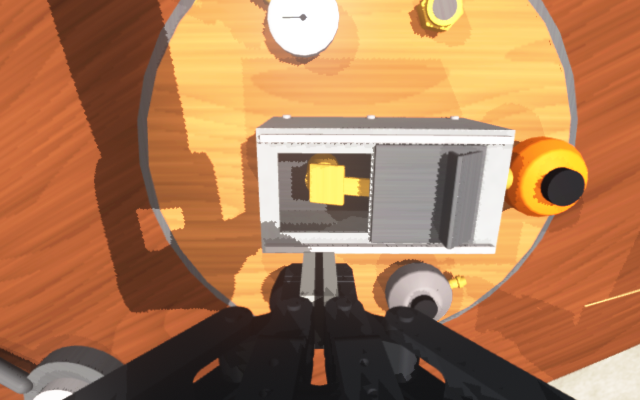

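The picture shows the shutter fully open, the window (278-372) clear, and the pad at (325,185) sunk and tilted about 0.3 rad. The hand is 12 cm above the guard, and the bystanders in view haven't moved.

```bash
python3 -c "
from plant import *
print(job_done())"
```

```text
the job is handed in; nothing more can be done
None
```

The job is handed in: the shutter is open against its stop, the lever is pressed fully down (about 0.3 rad), and the hand is clear above the guard, with no sign of contact with the guard; the grey regulator, gauge and nut have not moved, but the final check did not detect the black regulator.

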